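Clamp a bare disk drive in the ratchet test fixture

TASK

The blue clamp arm of the drive fixture is parked down with nothing under its pad. Press the red release paddle so that the arm springs up, push the disk gently along the bed until it is fully home against the contact block, then press the arm down by its black grip, click by click, until the ratchet holds the disk firmly: press until it takes about 11 N at the grip, then let go. Leave the things lying round the fixture where they are.

Things in the scene. Friction and masses are not known exactly. Their poses are not given: they have to be found in the camera images.
- fixture: Drive fixture, fixed to the desk: base plate 200x178x10 mm. Origin on the desk top under a disk that is home; x runs along the bed the way the disk is pushed, z up. Contact block's face at x = +50 mm; black side rails x = -45 to +50, 73 mm apart, up to z = 22. Clamp side parts (grip, ratchet rack, paddle) lie at -y. Rack: x 1 to 15, y -70 to -78, up to z = 97.
- bed: Grey bed strip 170x70 mm that the disk lies and slides on, open to the fixture's -x end. Origin: on its top surface, straight above the fixture's origin, at z = 12 mm; same axes. The bed reaches from x = -120 to +50 mm.
- disk: Bare disk drive 100x70x10 mm, about 0.11 kg. Origin at the centre of its underside, its x axis along its length, pointing back to the mouth. Starts on the bed between the rails, 32 to 55 mm short. Home: far edge against the contact block, origin at x = 0 (within 3 mm) in the fixture's frame. Push its near edge, clear of the rails; over 40 N from the fingers harms it.
- clamp (a joint): Blue clamp arm, rad: 0 = level, +0.85 = sprung fully up (in about 2 s), lower = farther down. Nine ratchet teeth, 0.046 rad (8 mm at the grip) apart, between +0.19 and -0.19 hold it down; parked on an upper tooth at the start. On letting go it springs back to the last tooth passed. The lifting spring takes 2 to 3 N at the grip, each click up to 3 N more.
- hinge (a point): Point on the arm's hinge axis, in the middle of the 24 mm wide arm; the axis is parallel to the fixture's x. In the fixture's frame at x = +32, y = +60, z = 66 mm, between aluminium cheeks at x = 13 to 51 mm that rise to z = 78 mm. The arm swings over the bed to the -y side.
- grip (a point): Centre of the black rubber grip at the arm's end: round bar, 20 mm diameter, 50 mm long, parallel to the hinge axis, 175 mm from it, moving on a circle about it. With the arm level: x = +32, y = -115, z = 66 mm in the fixture's frame; fully up: y = -55, z = 197. Press it from above and follow the arc, slowly (20 to 40 mm/s) once it clicks.
- pad (a point): Where the pad sits on the arm, 60 mm from the hinge: a sprung rubber foot below it (2.4 N per mm) bears on the disk. Its screw setting is unknown (up to 9 mm higher or lower), so the right tooth must be felt: 1 N on the pad adds 0.34 N at the grip. Right: 9 to 27 N on the disk, which pressing to about 11 N at the grip and letting go gives. Over 45 N harms the disk.
- paddle (a joint): Red release paddle and toothed ratchet rack, one sprung rocker, rad: 0 = at rest, rack engaged; +0.35 = pressed to its stop. Beyond about 0.2 the rack frees the arm, which springs up beside the paddle. Takes about 3 to 6 N at the tread. Its shaft is parallel to x at y = -66, z = 14 mm in the fixture's frame. It must be back at rest at the end.
- tread (a point): Centre of the top of the paddle's ribbed tread, 40x44 mm, 4 mm thick. At rest at x = -55, y = -114, z = 50 mm in the fixture's frame; at its stop about 18 mm lower and 9 mm farther out (-y). Press it straight down from above.
- case (a point): Obstacle: middle of the top of the tall grey computer case that stands on the desk to the left of the fixture, a slab about 100 mm thick and 0.36 m high from about x = 0.30, y = 0.10 to x = 0.56, y = 0. Carry the tool over it at a safe height or round it on the robot's side. A lamp-like head hangs 0.3 m over the desk behind the fixture, beyond x = 0.68.
- screw_tray: Bystander: grey tray with screws, 70x95x16 mm, loose, behind the fixture; origin at the centre of its underside.
- tape_roll: Bystander: brown roll of tape, 81x81x19 mm, loose, behind the fixture; origin at the centre of its underside.
- supply_brick: Bystander: black supply brick, 118x62x32 mm, loose, behind the fixture; origin at the centre of its underside.
There are look-alikes about, which are no part of the job. Of the things that look like the disk, the larger one is meant.

How it is judged:
On the way, in this order (a step that is already met when the one before it is completed fails the run):
1. the release paddle has been pressed and the clamp arm has sprung fully up (value of joint clamp above 0.75 rad), for 0.1 s.
2. the disk is fully home against the contact block, with the arm still up (x of disk in the frame of fixture above -0.003 m and value of joint clamp above 0.6 rad), for 0.1 s.
At the end, for the whole second after the job is handed in: The clamp arm is down on a ratchet tooth (below 0.25 rad) and still, the paddle is back at rest (below 0.08 rad), the disk lies flat on the bed within 3 mm of home, and it is pressed on the bed with 9 to 27 N (value of joint clamp below 0.25 rad and velocity of joint clamp below 0.05 rad/s and value of joint paddle below 0.08 rad and x of disk in the frame of fixture above -0.003 m and z of disk in the frame of bed between -0.003 and 0.003 m and contact force between bed and disk between 9 and 27 N); the robot touches nothing.
It fails at once if the disk is crushed: more than 45 N between it and the bed (contact force between bed and disk above 45 N).
It fails at once if the disk is rammed or squeezed: more than 40 N from the fingers (contact force between the fingers and disk above 40 N).
It fails at once if a bystander is shifted by more than 25 mm (distance of any of screw_tray, tape_roll, supply_brick from where it was at the start of the episode above 0.025 m).
It also fails if it takes over 72 s, if anything falls off the work surface, if the arm or the gripper's body presses on something with over 40 N, if the wrist force passes 120 N, or if a joint passes its speed limit or range.

ROBOT

A 6-joint arm with a two-finger parallel gripper is mounted at the origin on a cart in front of the work surface, level with it; the furniture and walls round the work are solid. World frame = base frame: x ahead of the robot, y to its left, z up, the work surface at z = 0. Lengths are in m, angles in rad, forces in N, time in s.
With the tool pointing down it reaches from about 0.35 to 0.975 m from the base axis. Payload 4.9 kg.
Tool frame: the origin (TCP) lies on the front face of the gripper's body, between the roots of the fingers; the fingertips stand 73 mm ahead of it and the grasp point (between the pads) lies 54 mm ahead of it; z points along the fingers, y is the line along which they close (so a half turn about z gives the same grasp; the last joint's range is limited). The gripper opens to 85 mm and grips with 20 to 120 N. Pads are 22 mm wide; open, the fingers measure 114 mm over their backs; the gripper's body (76 mm by 85 mm) begins 54 mm behind the grasp point. The pads swing forward as they close: fully open they stand 13 mm farther back than shut.
Start: joints at [1.087, 0.053, 1.613, -0, 1.476, -0.119], TCP at [0.223, 0.584, 0.304] pointing down, gripper open.
Joint ranges: [-3.01, 3.01], [-1.01, 2.22], [0.06, 2.58], [-1.02, 4.17], [0.09, 2.62], [-3.14, 3.14]. Speed limits (rad/s): [2.57, 2.57, 3.14, 3.14, 3.14, 3.14].

INTERFACE

Orientations are given as a rotation vector (axis times angle).
In Python, from station import status, imaging, order gives the robot as it stands.
- The arm moves only by the tool arm_command, never from a script. Its argument "increments" is a list of rows, each an object with "slide": the shift along the tool's x, y, z in m, a list of three; "spin": the turn about the tool's z in degrees; "gripper": the opening, from -1 (shut) to 1 (fully open). In form: [{"slide": [x, y, z], "spin": spin, "gripper": gripper}, ...]. A call has 1 to 8 rows; each row is the pose to reach, as a shift and turn from the pose commanded when the call began, along the tool's axes at that moment; what a row does not reach only later rows make up. A row lasts 1/12 s, in which the tool goes at most 41.7 mm and 7.16 degrees, less where a joint would pass 70% of its speed; a pose out of reach is approached as far as the arm can. A call with a gripper value outside its range is refused whole. The fingers move at their own pace and stop on an object; "newtons" is the grip in N (left out, the last holds). Time passes only in rows, so rows that repeat a pose let the fingers close. It gives the time, the measured TCP pose, the force, the opening and the grip force at its end, in the units of the state.
- status.get_obs(): the state, without advancing time (a new reading comes with each control period).
- imaging.get_image(name): name is "side" or "top" or "wrist"; returns a dict with "frame" (420x560x3 uint8, red, green, blue), "vfov" (degrees; the focal length in pixels is half the picture's height over the tangent of half this angle, whatever the lens; pixels are square), "cx", "cy" (the principal point, pixels), "view" (4x4, takes a point from world to camera coordinates); the wrist camera has in their place "mount" (4x4, takes a point from camera to tool coordinates, whose origin is the TCP and whose axes are the flange's). Camera axes: x right, y up, looking along -z (the intrinsics and any distortion apply to the point x, -y, -z); pixel columns grow to the right and rows downward; lengths in m; the calibration is good to about 2 mm. A picture is of the moment at which its call begins: read the wrist's pose just before it. There is no depth.
- order.finish_job(): hands the job in; it is judged then, once.
The state is a dict: "t": time; "q": joint angles; "dq": joint speeds; "effort": joint torques, N m; "tool_pos": TCP position; "tool_rot": TCP orientation; "contact_force": force on the tool from outside, world axes, zero at the start; "wrist_torque": the same for the moment, N m; "opening": finger opening in m; "grip_force": force on a finger pad.
Only numpy, scipy, OpenCV 4.12 (cv2) and the standard library are available. Lean on these libraries where they do the work, as an engineer would, in place of code of your own. Each camera call takes 0.05 s, during which the arm holds its last target. There are 200 camera calls.

## Working session

There is one attempt and no reset: what is moved stays moved. The work goes in short steps, Python scripts to look and compute and a tool call to move; the robot and the scene stay as the last step left them, time stands still between calls to the robot, and variables do not carry over. Pictures are saved under pics/ and viewed, at most 10 in all, crops included, and the job is handed in when it is done.

Besides the shell and the picture viewer there is one more tool, called after "Request:" as name(argument=value, ...) on one line, values as JSON. arm_command: Moves the arm, as the interface text tells. Its arguments: {"type":"object","properties":{"increments":{"type":"array","items":{"type":"object","properties":{"slide":{"type":"array","items":{"type":"number"}},"spin":{"type":"number"},"gripper":{"type":"number"}}}},"newtons":{"type":"number"}},"required":["increments"]}

```bash
ls; mkdir -p pics; python3 - <<'E'
from station import status, imaging
import cv2,numpy as np
o=status.get_obs(); print({k:np.round(v,3) for k,v in o.items()})
fr=[]
for n in ["side","top"]:
    d=imaging.get_image(n); print(n,d["vfov"],d["cx"],d["cy"],d["view"].tolist() if hasattr(d["view"],'tolist') else d["view"],[k for k in d]); cv2.imwrite(f"pics/{n}0.png",d["frame"][:,:,::-1])
E
```

```text
pics
{'t': np.float64(0.0), 'q': array([ 1.087,  0.053,  1.614,  0.   ,  1.476, -0.119]), 'dq': array([-0.   , -0.001, -0.001,  0.002,  0.002,  0.   ]), 'effort': array([-4.0000e-03, -3.9368e+01, -3.7018e+01, -0.0000e+00,  7.0000e-03,
        0.0000e+00]), 'tool_pos': array([0.223, 0.583, 0.303]), 'tool_rot': array([-5.700e-01, -3.089e+00,  3.000e-03]), 'contact_force': array([ 0.61 , -1.675, -0.422]), 'wrist_torque': array([-0.024, -0.033,  0.039]), 'grip_force': np.float64(0.0), 'opening': np.float64(0.085)}
side 49.80385648750591 282.84579361463153 213.17847277425923 [[0.9083758713171433, -0.4176302291530621, -0.02093485386577118, -0.6244545450017241], [0.15867226089139394, 0.2979381088750682, 0.9413054748080248, -0.26618289274932766], [-0.38688033037676356, -0.8583809614486501, 0.33690612192427927, -1.118718073242645], [0.0, 0.0, 0.0, 1.0]] ['frame', 'vfov', 'cx', 'cy', 'view']
top 57.87439038762872 280.1515680654569 206.12299626998663 [[-0.013688696622662989, -0.999655590930177, 0.02239015647134574, -0.16083490002964218], [0.9819748598558247, -0.009218168089484184, 0.18878665203929934, -0.6657136058182112], [-0.1885152359781728, 0.024570813969273932, 0.9817628435141456, -1.0700058843854707], [0.0, 0.0, 0.0, 1.0]] ['frame', 'vfov', 'cx', 'cy', 'view']
```

View pics/top0.png

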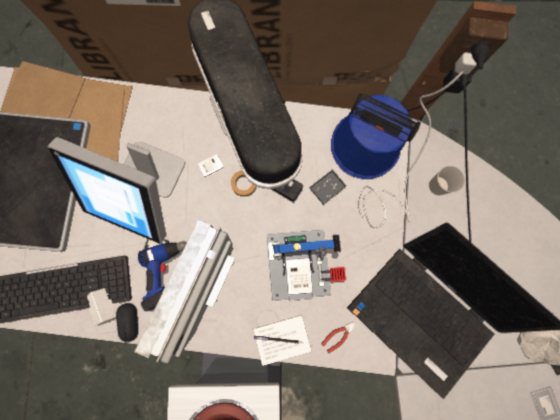

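View pics/side0.png

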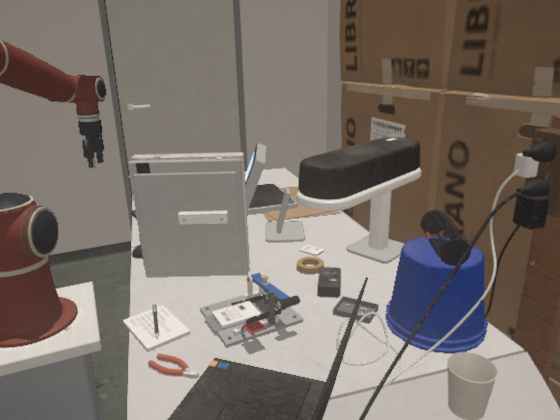

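The top view shows the fixture at about (268-332, 232-300), with x pointing up in the picture. The white disk is at (299,277), the red tread at (338,274) and the black grip at (336,243). The case stands left of it at (190,290). The side view shows the same fixture at (250,312).

```bash
cat > h.py <<'E'
import numpy as np,cv2
from station import status, imaging
def cam(d):
    f=210/np.tan(np.radians(d["vfov"]/2)); return f,d["cx"],d["cy"]
def ray(d,u,v,V=None):
    f,cx,cy=cam(d); V=np.array(d["view"] if V is None else V); R=V[:3,:3]
    return -R.T@V[:3,3], R.T@np.array([(u-cx)/f,-(v-cy)/f,-1.])
def onz(d,u,v,z,V=None):
    c,r=ray(d,u,v,V); return c+r*(z-c[2])/r[2]
def proj(d,p,V=None):
    f,cx,cy=cam(d); V=np.array(d["view"] if V is None else V); q=V[:3,:3]@np.array(p)+V[:3,3]
    return np.array([cx+f*q[0]/-q[2],cy-f*q[1]/-q[2]])
def tri(rs):
    A=0;b=0
    for c,r in rs:
        r=r/np.linalg.norm(r);P=np.eye(3)-np.outer(r,r);A=A+P;b=b+P@c
    return np.linalg.solve(A,b)
def mask(fr,kind):
    h=cv2.cvtColor(fr,cv2.COLOR_RGB2HSV).astype(int);H,S,Vv=h[...,0],h[...,1],h[...,2]
    if kind=="red": return ((H<8)|(H>172))&(S>150)&(Vv>90)
    if kind=="blue": return (H>100)&(H<125)&(S>140)&(Vv>60)
E
python3 - <<'E'
from h import *
t=imaging.get_image("top");s=imaging.get_image("side")
a=cv2.resize(t["frame"][222:312,258:356],None,fx=6,fy=6,interpolation=cv2.INTER_CUBIC)
b=cv2.resize(s["frame"][265:345,195:305],None,fx=5,fy=5,interpolation=cv2.INTER_CUBIC)
cv2.imwrite("pics/c1.png",a[:,:,::-1]);cv2.imwrite("pics/c2.png",b[:,:,::-1])
C=[]
for d,w in ((t,(222,312,258,356)),(s,(265,345,195,305))):
    for k in("red","blue"):
        m=np.zeros((420,560),bool);m[w[0]:w[1],w[2]:w[3]]=mask(d["frame"],k)[w[0]:w[1],w[2]:w[3]]
        n,l,st,ce=cv2.connectedComponentsWithStats(m.astype(np.uint8))
        for i in range(1,n):
            if st[i,4]>15: print(k,st[i],ce[i])
for u,v in ((268,232),(330,298)):print(onz(t,u,v,.01))
E
```

```text
red [330 267  16  15 189] [337.43386243 273.91534392]
blue [300 240  35  11 235] [316.22553191 244.99574468]
blue [274 243  21  10 140] [284.07142857 248.07857143]
[ 0.59324304 -0.1311784   0.01      ]
[ 0.39178458 -0.31593185  0.01      ]
```

View pics/c1.png

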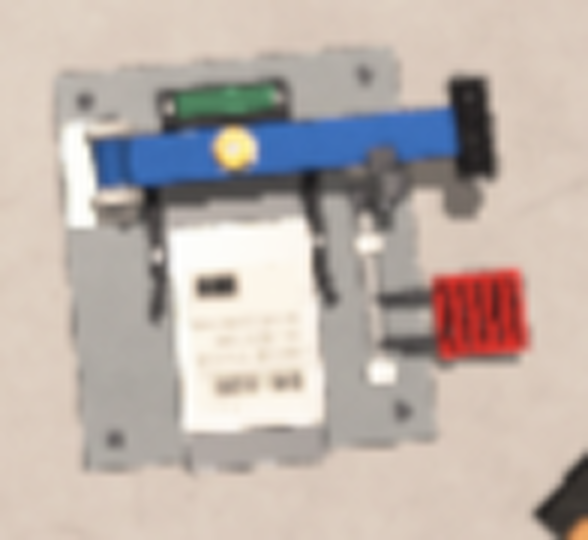

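View pics/c2.png

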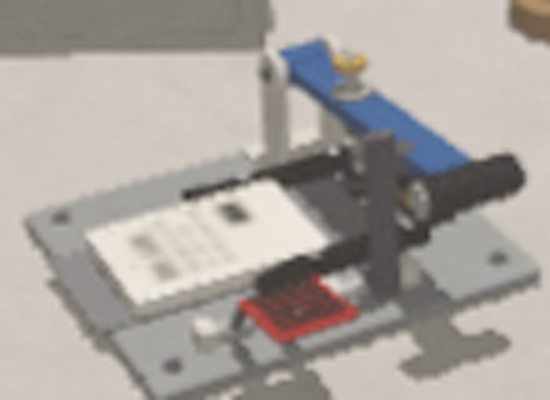

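The zoomed top crop shows plate corners (crop pixels) TL (58,72), TR (395,45), BR (437,437) and BL (85,468). The grip is at (472,127), the tread at (480,313), and the disk's near edge runs (185,430)-(322,425). The side crop shows the rack post and the tread at (298,308).

```bash
python3 - <<'E'
from h import *
from scipy.optimize import least_squares
t=imaging.get_image("top");s=imaging.get_image("side")
T=lambda u,v:np.array([258+u/6,222+v/6])-.4; S=lambda u,v:np.array([195+u/5,265+v/5])-.4
L=[(t,T(58,72),(.08,.089,.01)),(t,T(395,45),(.08,-.089,.01)),(t,T(437,437),(-.12,-.089,.01)),(t,T(85,468),(-.12,.089,.01)),(t,[337.4,273.9],(-.055,-.114,.05)),
(s,S(298,306),(-.055,-.114,.05)),(s,S(148,395),(-.12,-.089,.01)),(s,S(25,218),(-.12,.089,.01)),(s,S(540,275),(.08,-.089,.01))]
def W(p,q): c,n=np.cos(p[2]),np.sin(p[2]); return np.array([p[0]+c*q[0]-n*q[1],p[1]+n*q[0]+c*q[1],q[2]])
def f(p,L): return np.concatenate([proj(d,W(p,q))-uv for d,uv,q in L])
for LL in (L,L[:5],L[5:]):
    r=least_squares(f,[.5,-.22,.05],args=(LL,)); print(r.x,np.round(r.fun.reshape(-1,2),1).tolist())
r=least_squares(f,[.5,-.22,.05],args=(L,)); p=r.x;np.save("fix.npy",p)
def inv(P): c,n=np.cos(p[2]),np.sin(p[2]);d=P[:2]-p[:2];return np.round([c*d[0]+n*d[1],-n*d[0]+c*d[1]],4)
for uv in((185,430),(322,425),(168,225),(305,218)):print("disk",inv(onz(t,*T(*uv),.022)))
for z in (.076,.09,.1):print("grip",z,inv(onz(t,*T(472,127),z)))
g=tri([ray(t,*T(472,127)),ray(s,*S(480,190))]);print(g,inv(g))
print("tread w",W(p,(-.055,-.114,.05)))
E
```

```text
[ 0.51397326 -0.22170474  0.05621982] [[-0.2, -0.2], [0.8, 0.5], [-0.1, 1.0], [-0.4, 0.2], [1.4, -1.1], [0.7, -0.3], [-0.1, 0.2], [-0.8, -1.6], [-0.1, -0.9]]
[ 0.51417018 -0.22066827  0.0598657 ] [[-0.6, -0.1], [0.4, 0.3], [-0.3, 0.9], [-0.6, 0.2], [1.1, -1.3]]
[ 0.5136989  -0.22419271  0.04890823] [[0.6, 0.3], [-0.3, 0.7], [-0.5, -1.4], [0.2, -0.2]]
disk [-0.1042  0.037 ]
disk [-0.1065 -0.0311]
disk [-0.003   0.0381]
disk [-0.0043 -0.0312]
grip 0.076 [ 0.0313 -0.1106]
grip 0.09 [ 0.0301 -0.1082]
grip 0.1 [ 0.0293 -0.1064]
[ 0.55361075 -0.33085023  0.07898154] [ 0.0334 -0.1112]
tread w [ 0.46546584 -0.33861509  0.05      ]
```

```bash
cat >> h.py <<'E'
from scipy.spatial.transform import Rotation as Ro
P=np.load("fix.npy")
def FW(q): c,n=np.cos(P[2]),np.sin(P[2]); return np.array([P[0]+c*q[0]-n*q[1],P[1]+n*q[0]+c*q[1],q[2]])
def go(w,yaw=None,o=None):
    """tool-frame slide (mm) and spin (deg) to TCP at world w; yaw = world heading of tool y (deg)"""
    o=o or status.get_obs(); R=Ro.from_rotvec(o["tool_rot"]).as_matrix()
    h=np.degrees(np.arctan2(R[1,1],R[0,1])); 
    print("slide mm",np.round(R.T@(np.array(w)-o["tool_pos"])*1e3,1),"spin",None if yaw is None else round(-(((yaw-h)+180)%360-180),1),"F",np.round(o["contact_force"],1),"t",o["t"])
E
python3 - <<'E'
from h import *
np.set_printoptions(suppress=True)
print(Ro.from_rotvec(status.get_obs()["tool_rot"]).as_matrix().round(3).tolist())
go((.33,.40,.52),93.2); go((.42,.1,.52)); go(FW((-.06,-.114,.52)),93.2);go(FW((-.06,-.114,.2)),93.2)
E
```

```text
[[-0.934, 0.357, -0.0], [0.357, 0.934, -0.001], [0.0, -0.001, -1.0]]
slide mm [-165.6 -133.6 -216.4] spin -24.1 F [ 0.2  0.4 -0.2] t 0.3
slide mm [-356.7 -381.7 -216.3] spin None F [ 0.2  0.4 -0.2] t 0.3
slide mm [-551.1 -777.3 -216. ] spin -24.1 F [ 0.2  0.4 -0.2] t 0.3
slide mm [-551.1 -777.1  104. ] spin -24.1 F [ 0.2  0.4 -0.2] t 0.3
```

Request:
arm_command(increments=[{"slide": [-0.166,-0.134,-0.216],"spin": -24.1,"gripper": -1},{"slide": [-0.166,-0.134,-0.216],"spin": -24.1,"gripper": -1},{"slide": [-0.166,-0.134,-0.216],"spin": -24.1,"gripper": -1},{"slide": [-0.166,-0.134,-0.216],"spin": -24.1,"gripper": -1},{"slide": [-0.166,-0.134,-0.216],"spin": -24.1,"gripper": -1},{"slide": [-0.166,-0.134,-0.216],"spin": -24.1,"gripper": -1},{"slide": [-0.166,-0.134,-0.216],"spin": -24.1,"gripper": -1},{"slide": [-0.166,-0.134,-0.216],"spin": -24.1,"gripper": -1}])

```text
t: 0.97
tool_pos: [0.3317, 0.397, 0.5263]
tool_rot: [-0.082, 3.133, 0.008]
contact_force: [-0.5, 0.1, 2.4]
opening: 0.0001
grip_force: 0.0
```

```bash
python3 - <<'E'
from h import *
go((.42,.1,.52),93.2); go(FW((-.06,-.114,.52)),93.2)
E
```

```text
slide mm [ -72.6 -301.3    5.5] spin -0.2 F [-0.5  0.1  2.4] t 0.9667
slide mm [ -90.  -741.7    3.5] spin -0.2 F [-0.5  0.1  2.4] t 0.9667
```

Request:
arm_command(increments=[{"slide": [-0.075,-0.31,0],"spin": 0,"gripper": -1},{"slide": [-0.075,-0.31,0],"spin": 0,"gripper": -1},{"slide": [-0.075,-0.31,0],"spin": 0,"gripper": -1},{"slide": [-0.075,-0.31,0],"spin": 0,"gripper": -1},{"slide": [-0.075,-0.31,0],"spin": 0,"gripper": -1},{"slide": [-0.075,-0.31,0],"spin": 0,"gripper": -1},{"slide": [-0.075,-0.31,0],"spin": 0,"gripper": -1},{"slide": [-0.075,-0.31,0],"spin": 0,"gripper": -1}])

```text
t: 1.63
tool_pos: [0.4228, 0.0915, 0.5191]
tool_rot: [0.084, -3.14, 0.001]
contact_force: [0.7, 0.6, 0.8]
opening: 0.0002
grip_force: 0.0
```

Request:
arm_command(increments=[{"slide": [-0.013,-0.32,0],"spin": 0,"gripper": -1},{"slide": [-0.013,-0.32,0],"spin": 0,"gripper": -1},{"slide": [-0.013,-0.32,0],"spin": 0,"gripper": -1},{"slide": [-0.013,-0.32,0],"spin": 0,"gripper": -1},{"slide": [-0.013,-0.32,0],"spin": 0,"gripper": -1},{"slide": [-0.013,-0.32,0],"spin": 0,"gripper": -1},{"slide": [-0.013,-0.32,0],"spin": 0,"gripper": -1},{"slide": [-0.013,-0.32,0],"spin": 0,"gripper": -1}])

```text
t: 2.3
tool_pos: [0.4532, -0.2276, 0.5185]
tool_rot: [0.084, -3.139, -0.001]
contact_force: [-0.9, 0.3, 0.8]
opening: 0.0004
grip_force: 0.0
```

```bash
python3 - <<'E'
from h import *
go(FW((-.06,-.114,.52)),93.2);go(FW((-.06,-.114,.25)),93.2)
E
```

```text
slide mm [  -1.3 -111.5   -1.6] spin -0.1 F [-0.9  0.3  0.8] t 2.3
slide mm [  -1.7 -111.7  268.4] spin -0.1 F [-0.9  0.3  0.8] t 2.3
```

Request:
arm_command(increments=[{"slide": [-0.001,-0.112,0.04],"spin": 0,"gripper": -1},{"slide": [-0.001,-0.112,0.08],"spin": 0,"gripper": -1},{"slide": [-0.001,-0.112,0.12],"spin": 0,"gripper": -1},{"slide": [-0.001,-0.112,0.16],"spin": 0,"gripper": -1},{"slide": [-0.001,-0.112,0.2],"spin": 0,"gripper": -1},{"slide": [-0.001,-0.112,0.24],"spin": 0,"gripper": -1},{"slide": [-0.001,-0.112,0.27],"spin": 0,"gripper": -1},{"slide": [-0.001,-0.112,0.27],"spin": 0,"gripper": -1}])

```text
t: 2.97
tool_pos: [0.459, -0.3349, 0.2437]
tool_rot: [0.087, -3.135, -0.008]
contact_force: [-0.8, 0.6, -1.2]
opening: 0.0003
grip_force: 0.0
```

```bash
cat >> h.py <<'E'
def wrist():
    o=status.get_obs(); d=imaging.get_image("wrist"); M=np.array(d["mount"])
    T=np.eye(4);T[:3,:3]=Ro.from_rotvec(o["tool_rot"]).as_matrix();T[:3,3]=o["tool_pos"]
    d["view"]=np.linalg.inv(T@M); return o,d
E
python3 - <<'E'
from h import *
o,d=wrist(); print(np.array(d["mount"]).round(3).tolist())
go(FW((-.06,-.114,.25)),93.2)
m=mask(d["frame"],"red").astype(np.uint8)
n,l,st,ce=cv2.connectedComponentsWithStats(m)
for i in range(1,n):
    if st[i,4]>300: print(st[i],ce[i],onz(d,*ce[i],.05))
print("exp",FW((-.055,-.114,.05)),proj(d,FW((-.055,-.114,.05))))
cv2.imwrite("pics/w1.png",d["frame"][:,:,::-1])
E
```

```text
[[0.001, 0.945, 0.326, 0.085], [1.0, -0.001, -0.001, -0.0], [-0.001, 0.326, -0.945, -0.07], [0.0, 0.0, 0.0, 1.0]]
slide mm [ -2.7  -5.5 -11.6] spin -0.0 F [-1.5  1.  -3.9] t 3.0167
[250 192  57  41 767] [283.82398957 219.40808344] [ 0.47263576 -0.33048975  0.05      ]
exp [ 0.46546584 -0.33861509  0.05      ] [273.56336082 209.89475265]
```

View pics/w1.png

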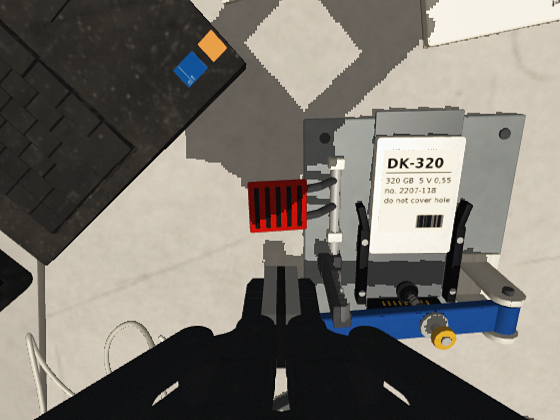

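The wrist view shows the tread at about (250-307, 180-233), centre (278,206). The disk lies between the rails, and the plate's mouth corners are at (304,120) and (525,114). I'll take a settled picture and refine the fixture pose.

```bash
python3 - <<'E'
from h import *
from scipy.optimize import least_squares
o,d=wrist(); go(FW((-.06,-.114,.25)),93.2)
h=cv2.cvtColor(d["frame"],cv2.COLOR_RGB2HSV).astype(int)
m=(((h[...,0]<8)|(h[...,0]>172))&(h[...,1]>120)&(h[...,2]>60)).astype(np.uint8)
m=cv2.morphologyEx(m,cv2.MORPH_CLOSE,np.ones((9,9),np.uint8))
n,l,st,ce=cv2.connectedComponentsWithStats(m)
i=1+np.argmax(st[1:,4]);c=cv2.minAreaRect(np.argwhere(l==i)[:,::-1].astype(np.float32));print(st[i],c)
print("tread",onz(d,*c[0],.05),"fit",FW((-.055,-.114,.05)))
# light edges: plate mouth corners / disk near edge
w=cv2.inRange(cv2.cvtColor(d["frame"],cv2.COLOR_RGB2HSV),(0,0,215),(180,40,255)); w[:, :365]=0;w[:,475:]=0;w[:125]=0;w[270:]=0
n,l,st,ce=cv2.connectedComponentsWithStats(w);i=1+np.argmax(st[1:,4]);b=cv2.boxPoints(cv2.minAreaRect(np.argwhere(l==i)[:,::-1].astype(np.float32)))
c_,n_=np.cos(P[2]),np.sin(P[2])
for u,v in list(b)+[(304,120),(525,114)]:
    z=.01 if (u,v) in((304,120),(525,114)) else .022
    q=onz(d,u,v,z)[:2]-P[:2]; print((u,v),np.round([c_*q[0]+n_*q[1],-n_*q[0]+c_*q[1]],4))
cv2.imwrite("pics/w2.png",d["frame"][:,:,::-1])
E
```

```text
slide mm [-2.  -5.1 -8. ] spin -0.0 F [-0.2  1.4  0.2] t 3.0667
[ 243  184   61   55 3010] ((274.1749572753906, 211.06143188476562), (51.259239196777344, 59.95933151245117), 86.72950744628906)
tread [ 0.46169584 -0.33558131  0.05      ] fit [ 0.46546584 -0.33861509  0.05      ]
(np.float32(366.4862), np.float32(257.89032)) [-0.0065 -0.0324]
(np.float32(375.34436), np.float32(135.64815)) [-0.1097 -0.0332]
(np.float32(463.50464), np.float32(142.03656)) [-0.1047  0.0354]
(np.float32(454.64648), np.float32(264.27875)) [-0.0001  0.0441]
(304, 120) [-0.1204 -0.0872]
(525, 114) [-0.1249  0.0866]
```

Request:
arm_command(increments=[{"slide": [-0.002,-0.005,0.03],"gripper": -1},{"slide": [-0.002,-0.005,0.06],"gripper": -1},{"slide": [-0.002,-0.005,0.09],"gripper": -1},{"slide": [-0.002,-0.005,0.1],"gripper": -1},{"slide": [-0.002,-0.005,0.1],"gripper": -1},{"slide": [-0.002,-0.005,0.1],"gripper": -1}])

```text
validation failed for argument at $.in...
```

```bash
python3 - <<'E'
from h import *
go(FW((-.06,-.114,.12)),93.2)
E
```

```text
slide mm [ -3.2  -6.5 121.9] spin -0.0 F [-0.2  1.4  0.2] t 3.0667
```

Request:
arm_command(increments=[{"slide": [-0.002,-0.004,0.03],"spin": 0,"gripper": -1},{"slide": [-0.002,-0.004,0.06],"spin": 0,"gripper": -1},{"slide": [-0.002,-0.004,0.09],"spin": 0,"gripper": -1},{"slide": [-0.002,-0.004,0.1],"spin": 0,"gripper": -1},{"slide": [-0.002,-0.004,0.1],"spin": 0,"gripper": -1},{"slide": [-0.002,-0.004,0.1],"spin": 0,"gripper": -1}])

```text
t: 3.57
tool_pos: [0.4636, -0.3408, 0.1517]
tool_rot: [-0.088, 3.139, -0.002]
contact_force: [0.2, -0.2, 0.5]
opening: 0.0
grip_force: 0.0
```

```bash
python3 - <<'E'
from h import *
go(FW((-.06,-.114,.12)),93.2)
E
```

```text
slide mm [ 3.   2.1 31.7] spin 0.0 F [ 0.2 -0.2  0.5] t 3.5667
```

Request:
arm_command(increments=[{"slide": [0.002,0.0,0.01],"spin": 0,"gripper": -1},{"slide": [0.002,0.0,0.02],"spin": 0,"gripper": -1},{"slide": [0.002,0.0,0.026],"spin": 0,"gripper": -1},{"slide": [0.002,0.0,0.031],"spin": 0,"gripper": -1},{"slide": [0.002,0.0,0.035],"spin": 0,"gripper": -1},{"slide": [0.002,0.0,0.039],"spin": 0,"gripper": -1},{"slide": [0.002,0.0,0.042],"spin": 0,"gripper": -1},{"slide": [0.002,0.0,0.043],"spin": 0,"gripper": -1}])

```text
t: 4.23
tool_pos: [0.4613, -0.3418, 0.1078]
tool_rot: [-0.088, 3.139, -0.005]
contact_force: [-0.0, -6.3, 4.8]
opening: -0.0001
grip_force: 3.0
```

```bash
python3 - <<'E'
from h import *
go(FW((-.06,-.114,.12)),93.2)
t=imaging.get_image("top");s=imaging.get_image("side")
a=cv2.resize(t["frame"][202:322,258:378],None,fx=3,fy=3,interpolation=cv2.INTER_CUBIC)
b=cv2.resize(s["frame"][225:345,195:305],None,fx=3,fy=3,interpolation=cv2.INTER_CUBIC)
cv2.imwrite("pics/p1.png",np.hstack([a,b])[:,:,::-1])
E
```

```text
slide mm [  0.7   2.9 -12.2] spin -0.0 F [-0.  -6.3  4.8] t 4.2333
```

View pics/p1.png

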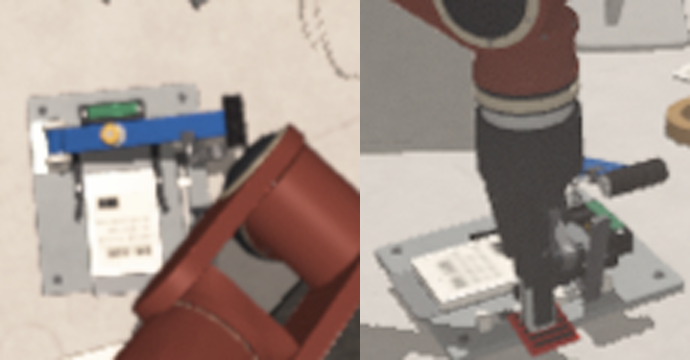

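The side crop shows the fingers on the tread and the blue arm already tilting up, with the black grip at (635,175). I'll hold while it rises.

Request:
arm_command(increments=[{"slide": [0,0,0.001],"spin": 0,"gripper": -1},{"slide": [0,0,0.001],"spin": 0,"gripper": -1},{"slide": [0,0,0.001],"spin": 0,"gripper": -1},{"slide": [0,0,0.001],"spin": 0,"gripper": -1},{"slide": [0,0,0.001],"spin": 0,"gripper": -1},{"slide": [0,0,0.001],"spin": 0,"gripper": -1},{"slide": [0,0,0.001],"spin": 0,"gripper": -1},{"slide": [0,0,0.001],"spin": 0,"gripper": -1}])

```text
t: 5.0
tool_pos: [0.4614, -0.3417, 0.1073]
tool_rot: [-0.088, 3.139, -0.005]
contact_force: [-1.3, -4.5, 4.5]
opening: 0.0
grip_force: 2.9
```

Request:
arm_command(increments=[{"slide": [0,0,0],"spin": 0,"gripper": -1},{"slide": [0,0,0],"spin": 0,"gripper": -1},{"slide": [0,0,0],"spin": 0,"gripper": -1},{"slide": [0,0,0],"spin": 0,"gripper": -1},{"slide": [0,0,0],"spin": 0,"gripper": -1},{"slide": [0,0,0],"spin": 0,"gripper": -1},{"slide": [0,0,0],"spin": 0,"gripper": -1},{"slide": [0,0,0],"spin": 0,"gripper": -1}])

```text
t: 5.67
tool_pos: [0.4614, -0.3417, 0.1073]
tool_rot: [-0.088, 3.139, -0.005]
contact_force: [-0.3, -4.7, 4.3]
opening: -0.0002
grip_force: 2.9
```

```bash
python3 - <<'E'
from h import *
go(FW((-.06,-.114,.12)),93.2)
t=imaging.get_image("top");s=imaging.get_image("side")
g=lambda th:FW((.032,.06-.175*np.cos(th),.066+.175*np.sin(th)))
print("grip px up",proj(s,g(.85)),proj(t,g(.85)),"level",proj(s,g(.1)))
b=cv2.resize(s["frame"][185:345,195:315],None,fx=3,fy=3,interpolation=cv2.INTER_CUBIC)
cv2.imwrite("pics/p2.png",b[:,:,::-1])
m=mask(s["frame"],"blue");m[:185]=0;m[345:]=0;m[:,:195]=0;m[:,315:]=0
print(np.argwhere(m).min(0),np.argwhere(m).max(0))
E
```

```text
slide mm [  0.7   2.9 -12.7] spin -0.0 F [-0.3 -4.7  4.3] t 5.6667
grip px up [276.30290342 246.26498135] [323.00660846 239.52790976] level [289.49227294 301.82751993]Traceback (most recent call last):
  File "<stdin>", line 9, in <module>
    return umr_minimum(a, axis, None, out, keepdims, initial, where)
ValueError: zero-size array to reduction operation minimum which has no identity
```

View pics/p2.png

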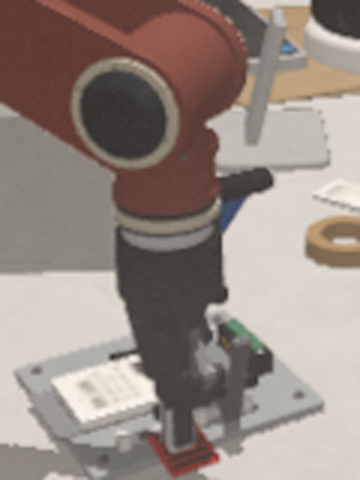

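The clamp arm is fully up: the grip is at about (280,246) in the full side image, and 0.85 rad predicts (276,246). Next I retract and go behind the disk.

Request:
arm_command(increments=[{"slide": [0,0,-0.02],"spin": 0,"gripper": -1},{"slide": [0,0,-0.05],"spin": 0,"gripper": -1},{"slide": [0,0,-0.08],"spin": 0,"gripper": -1},{"slide": [0.02,0.02,-0.09],"spin": 0,"gripper": -1},{"slide": [0.05,0.04,-0.09],"spin": 0,"gripper": -1},{"slide": [0.076,0.06,-0.09],"spin": 0,"gripper": -1},{"slide": [0.076,0.09,-0.09],"spin": 0,"gripper": -1},{"slide": [0.076,0.118,-0.09],"spin": 0,"gripper": -1}])

```text
t: 6.43
tool_pos: [0.3764, -0.2248, 0.1944]
tool_rot: [0.084, -3.139, -0.006]
contact_force: [0.6, -0.0, -0.3]
opening: -0.0001
grip_force: 0.0
```

```bash
python3 - <<'E'
from h import *
go(FW((-.135,.001,.089)),93.2)
E
```

```text
slide mm [ -2.8  -4.  105.3] spin -0.1 F [ 0.6 -0.  -0.3] t 6.4333
```

Request:
arm_command(increments=[{"slide": [0.002,-0.001,0.03],"spin": 0,"gripper": -1},{"slide": [0.002,-0.001,0.06],"spin": 0,"gripper": -1},{"slide": [0.002,-0.001,0.09],"spin": 0,"gripper": -1},{"slide": [0.002,-0.001,0.1],"spin": 0,"gripper": -1},{"slide": [0.002,-0.001,0.106],"spin": 0,"gripper": -1},{"slide": [0.002,-0.001,0.106],"spin": 0,"gripper": -1},{"slide": [0.002,-0.001,0.106],"spin": 0,"gripper": -1}])

```text
t: 7.02
tool_pos: [0.3768, -0.2283, 0.0908]
tool_rot: [-0.087, 3.14, -0.0]
contact_force: [0.5, 0.2, 0.3]
opening: 0.0001
grip_force: 0.0
```

```bash
python3 - <<'E'
from h import *
go(FW((-.135,.001,.089)),93.2);go(FW((-.061,.001,.089)),93.2)
E
```

```text
slide mm [-2.3 -0.1  1.8] spin -0.0 F [0.5 0.2 0.3] t 7.0167
slide mm [-76.3  -0.1   1.8] spin -0.0 F [0.5 0.2 0.3] t 7.0167
```

Request:
arm_command(increments=[{"slide": [-0.008,0,0.002],"spin": 0,"gripper": -1},{"slide": [-0.013,0,0.002],"spin": 0,"gripper": -1},{"slide": [-0.017,0,0.002],"spin": 0,"gripper": -1},{"slide": [-0.021,0,0.002],"spin": 0,"gripper": -1},{"slide": [-0.025,0,0.002],"spin": 0,"gripper": -1},{"slide": [-0.029,0,0.002],"spin": 0,"gripper": -1},{"slide": [-0.033,0,0.002],"spin": 0,"gripper": -1},{"slide": [-0.037,0,0.002],"spin": 0,"gripper": -1}])

```text
t: 7.68
tool_pos: [0.4136, -0.2258, 0.0879]
tool_rot: [0.088, -3.14, -0.0]
contact_force: [-0.2, -0.6, 1.0]
opening: 0.0
grip_force: 0.5
```

Request:
arm_command(increments=[{"slide": [-0.004,0,0],"spin": 0,"gripper": -1},{"slide": [-0.008,0,0],"spin": 0,"gripper": -1},{"slide": [-0.012,0,0],"spin": 0,"gripper": -1},{"slide": [-0.016,0,0],"spin": 0,"gripper": -1},{"slide": [-0.019,0,0],"spin": 0,"gripper": -1},{"slide": [-0.022,0,0],"spin": 0,"gripper": -1},{"slide": [-0.025,0,0],"spin": 0,"gripper": -1},{"slide": [-0.028,0,0],"spin": 0,"gripper": -1}])

```text
t: 8.35
tool_pos: [0.4415, -0.2243, 0.0878]
tool_rot: [0.088, -3.14, -0.0]
contact_force: [-0.7, 0.5, 0.5]
opening: 0.0001
grip_force: 0.4
```

```bash
python3 - <<'E'
from h import *
go(FW((-.061,.001,.089)),93.2)
E
```

```text
slide mm [-11.5  -0.5  -1.2] spin -0.0 F [-0.7  0.5  0.5] t 8.35
```

Request:
arm_command(increments=[{"slide": [-0.002,0,-0.001],"spin": 0,"gripper": -1},{"slide": [-0.004,0,-0.001],"spin": 0,"gripper": -1},{"slide": [-0.005,0,-0.001],"spin": 0,"gripper": -1},{"slide": [-0.006,0,-0.001],"spin": 0,"gripper": -1},{"slide": [-0.007,0,-0.001],"spin": 0,"gripper": -1},{"slide": [-0.008,0,-0.001],"spin": 0,"gripper": -1}])

```text
t: 8.85
tool_pos: [0.4492, -0.2239, 0.0889]
tool_rot: [0.088, -3.14, -0.0]
contact_force: [-1.3, -0.3, 0.2]
opening: 0.0001
grip_force: 0.5
```

Request:
arm_command(increments=[{"slide": [-0.0005,0,0],"spin": 0,"gripper": -1},{"slide": [-0.001,0,0],"spin": 0,"gripper": -1},{"slide": [-0.0015,0,0],"spin": 0,"gripper": -1},{"slide": [-0.002,0,0],"spin": 0,"gripper": -1}])

```text
t: 9.18
tool_pos: [0.4501, -0.2239, 0.0888]
tool_rot: [0.088, -3.137, -0.0]
contact_force: [-8.7, -1.9, 5.1]
opening: -0.0001
grip_force: 4.3
```

```bash
python3 - <<'E'
from h import *
o,d=wrist();go(FW((-.061,.001,.089)),93.2)
cv2.imwrite("pics/w3.png",d["frame"][:,:,::-1])
E
```

```text
slide mm [-2.9 -0.4 -0.2] spin 0.0 F [-7.9 -0.7  5.7] t 9.2333
```

View pics/w3.png

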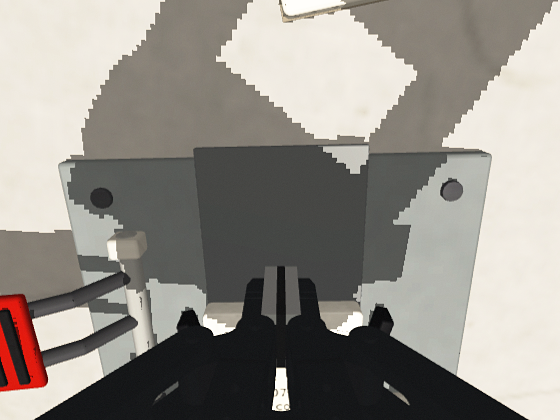

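The disk's near edge, at about (205-360, 305), is square to the fingers, just in front of the rail ends at (190,320) and (380,320). A force of 8 N has built up; one small firm push will confirm it is home.

Request:
arm_command(increments=[{"slide": [-0.0005,0,0],"spin": 0,"gripper": -1},{"slide": [-0.001,0,0],"spin": 0,"gripper": -1},{"slide": [-0.001,0,0],"spin": 0,"gripper": -1},{"slide": [-0.001,0,0],"spin": 0,"gripper": -1}])

```text
t: 9.57
tool_pos: [0.4503, -0.2239, 0.0888]
tool_rot: [0.089, -3.134, -0.001]
contact_force: [-11.0, -1.0, 7.5]
opening: -0.0001
grip_force: 5.5
```

```bash
python3 - <<'E'
from h import *
o=status.get_obs();print(o["tool_pos"].round(5));go(FW((-.061,.001,.089)),93.2)
E
```

```text
[ 0.45035 -0.22393  0.0888 ]
slide mm [-2.6 -0.4 -0.2] spin 0.0 F [-11.   -1.    7.5] t 9.5667
```

```bash
python3 - <<'E'
from h import *
o,d=wrist(); im=d["frame"]
for n,q in {"mouthL":(-.12,-.03,.012),"mouthR":(-.12,.03,.012),"homebot":(-.05,-.03,.012),"hometop":(-.05,-.03,.022),"short5bot":(-.055,-.03,.012),"short5top":(-.055,-.03,.022),"railtop":(-.045,-.0385,.022),"railbot":(-.045,-.0385,.012)}.items(): print(n,proj(d,FW(q)).round(1))
for u in (212,222,350): print(u,[(v,int(im[v,u].mean())) for v in list(range(142,154))+list(range(292,336,2))])
for u in (187,382): print(u,[(v,int(im[v,u].mean())) for v in range(296,340,2)])
E
```

```text
mouthL [201.9 157.2]
mouthR [352.5 157.4]
homebot [212.  308.6]
hometop [208.  321.9]
short5bot [211.4 299.1]
short5top [207.3 312. ]
railtop [189.3 331.6]
railbot [194.3 317.9]
212 [(142, 125), (143, 121), (144, 124), (145, 124), (146, 112), (147, 69), (148, 68), (149, 68), (150, 70), (151, 69), (152, 70), (153, 68), (292, 68), (294, 68), (296, 70), (298, 68), (300, 68), (302, 92), (304, 132), (306, 132), (308, 135), (310, 138), (312, 137), (314, 162), (316, 161), (318, 161), (320, 174), (322, 227), (324, 252), (326, 252), (328, 253), (330, 255), (332, 129), (334, 7)]
222 [(142, 126), (143, 123), (144, 125), (145, 127), (146, 110), (147, 58), (148, 70), (149, 69), (150, 71), (151, 70), (152, 70), (153, 69), (292, 69), (294, 67), (296, 69), (298, 68), (300, 68), (302, 98), (304, 131), (306, 134), (308, 136), (310, 138), (312, 142), (314, 167), (316, 167), (318, 168), (320, 163), (322, 158), (324, 157), (326, 152), (328, 254), (330, 252), (332, 254), (334, 23)]
350 [(142, 126), (143, 110), (144, 80), (145, 132), (146, 181), (147, 203), (148, 198), (149, 197), (150, 196), (151, 196), (152, 197), (153, 196), (292, 67), (294, 68), (296, 70), (298, 66), (300, 82), (302, 134), (304, 131), (306, 135), (308, 136), (310, 141), (312, 163), (314, 164), (316, 157), (318, 235), (320, 254), (322, 254), (324, 254), (326, 254), (328, 255), (330, 245), (332, 16), (334, 18)]
187 [(296, 184), (298, 184), (300, 184), (302, 186), (304, 186), (306, 166), (308, 89), (310, 77), (312, 12), (314, 8), (316, 13), (318, 11), (320, 11), (322, 12), (324, 17), (326, 27), (328, 20), (330, 22), (332, 22), (334, 22), (336, 21), (338, 21)]
382 [(296, 180), (298, 179), (300, 180), (302, 183), (304, 79), (306, 72), (308, 11), (310, 15), (312, 9), (314, 11), (316, 13), (318, 11), (320, 18), (322, 27), (324, 38), (326, 44), (328, 42), (330, 36), (332, 19), (334, 22), (336, 24), (338, 22)]
```

The push met solid resistance: a 1 mm command moved it 0.2 mm. In the image the mouth-to-disk-edge distance of 155.7 px is at least the 151 px predicted for home, so the disk is home. Now I back off and go up over the grip.

Request:
arm_command(increments=[{"slide": [0.008,0,0],"spin": 0,"gripper": -1},{"slide": [0.03,0,-0.01],"spin": 0,"gripper": -1},{"slide": [0.04,0,-0.04],"spin": 0,"gripper": -1},{"slide": [0.04,0,-0.08],"spin": 0,"gripper": -1},{"slide": [0.04,0,-0.12],"spin": 0,"gripper": -1},{"slide": [0.04,0,-0.16],"spin": 0,"gripper": -1},{"slide": [0.04,0,-0.2],"spin": 0,"gripper": -1},{"slide": [0.04,0,-0.24],"spin": 0,"gripper": -1}])

```text
t: 10.28
tool_pos: [0.412, -0.2256, 0.331]
tool_rot: [-0.088, 3.138, -0.001]
contact_force: [0.4, -1.1, -0.5]
opening: 0.0003
grip_force: 0.0
```

```bash
python3 - <<'E'
from h import *
o,d=wrist();go(FW((.03,-.055,.32)),93.2)
t=imaging.get_image("top");s=imaging.get_image("side")
def c(a,k): return cv2.resize(a,None,fx=k,fy=k,interpolation=cv2.INTER_CUBIC)
A=c(t["frame"][205:315,255:355],3.5);B=c(s["frame"][225:335,195:315],3.5)
cv2.imwrite("pics/m1.png",np.hstack([A,B])[:,:,::-1])
g=lambda th:FW((.032,.06-.175*np.cos(th),.066+.175*np.sin(th)))
print(proj(t,g(.85)),proj(s,g(.85)))
E
```

```text
slide mm [-129.5  -54.7   23.4] spin 0.0 F [ 1.8 -1.2  6.4] t 10.3333
[323.00660846 239.52790976] [276.30290342 246.26498135]
```

View pics/m1.png

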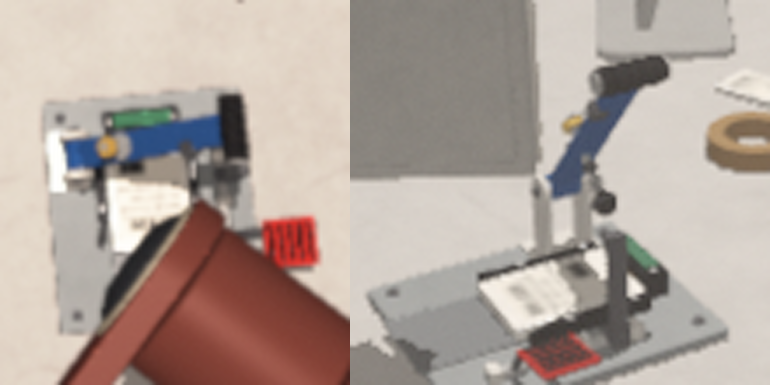

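The crops show the arm up and the disk seated against the green contact block. The grip centre is at top (321,241) and side (275,247), within 2 px of prediction. Next I move above it.

Request:
arm_command(increments=[{"slide": [-0.04,-0.016,0],"spin": 0,"gripper": -1},{"slide": [-0.08,-0.032,0],"spin": 0,"gripper": -1},{"slide": [-0.115,-0.048,0],"spin": 0,"gripper": -1},{"slide": [-0.131,-0.053,0.005],"spin": 0,"gripper": -1},{"slide": [-0.131,-0.053,0.013],"spin": 0,"gripper": -1},{"slide": [-0.131,-0.053,0.018],"spin": 0,"gripper": -1},{"slide": [-0.131,-0.053,0.018],"spin": 0,"gripper": -1}])

```text
t: 11.02
tool_pos: [0.5445, -0.2707, 0.3074]
tool_rot: [0.088, -3.136, -0.005]
contact_force: [0.1, -0.3, -1.1]
opening: -0.0003
grip_force: 0.0
```

```bash
cat > arc.py <<'E'
from h import *
import sys
# TCP on arc: tip on top of the bar; fixture correction dx=-3mm, dy=+2mm
def tgt(th): return FW((.030,.062-.175*np.cos(th),.066+.175*np.sin(th)+.010+.073))
o=status.get_obs();R=Ro.from_rotvec(o["tool_rot"]).as_matrix()
print("pos",o["tool_pos"].round(4),"F",o["contact_force"].round(1),"t",round(float(o["t"]),2))
z=o["tool_pos"][2]; print("theta now",round(float(np.arcsin(np.clip((z-.149)/.175,-1,1))),3))
for th in map(float,sys.argv[1:]): print(th,(R.T@(tgt(th)-o["tool_pos"])*1e3).round(1))
E
python3 arc.py .85 .8 .75 .7 .65 .6 .55 .5 .45
```

```text
pos [ 0.5445 -0.2707  0.3074] F [ 0.1 -0.3 -1.1] t 11.02
theta now 1.131
0.85 [-2.4 -3.  26.9]
0.8 [-2.4 -9.4 32.8]
0.75 [ -2.5 -15.6  39. ]
0.7 [ -2.5 -21.4  45.6]
0.65 [ -2.5 -26.9  52.4]
0.6 [ -2.6 -32.   59.4]
0.55 [ -2.6 -36.8  66.8]
0.5 [ -2.6 -41.2  74.3]
0.45 [ -2.7 -45.2  82.1]
```

Request:
arm_command(increments=[{"slide": [-0.002,-0.003,0.012],"spin": 0,"gripper": -1},{"slide": [-0.002,-0.003,0.02],"spin": 0,"gripper": -1},{"slide": [-0.002,-0.003,0.025],"spin": 0,"gripper": -1},{"slide": [-0.002,-0.006,0.03],"spin": 0,"gripper": -1},{"slide": [-0.002,-0.01,0.034],"spin": 0,"gripper": -1},{"slide": [-0.002,-0.016,0.039],"spin": 0,"gripper": -1},{"slide": [-0.002,-0.019,0.043],"spin": 0,"gripper": -1},{"slide": [-0.002,-0.022,0.046],"spin": 0,"gripper": -1}])

```text
t: 11.68
tool_pos: [0.5496, -0.2946, 0.2656]
tool_rot: [-0.087, 3.139, -0.003]
contact_force: [0.4, -1.8, 3.3]
opening: 0.0
grip_force: 1.7
```

```bash
python3 arc.py .7 .65 .6 .55 .5 .45 .4 .35 .3 .25
```

```text
pos [ 0.5496 -0.2946  0.2656] F [ 0.4 -1.8  3.3] t 11.68
theta now 0.729
0.7 [1.5 2.9 3.8]
0.65 [ 1.5 -2.6 10.7]
0.6 [ 1.5 -7.7 17.8]
0.55 [  1.5 -12.4  25.1]
0.5 [  1.5 -16.8  32.7]
0.45 [  1.5 -20.8  40.5]
0.4 [  1.5 -24.4  48.5]
0.35 [  1.5 -27.6  56.6]
0.3 [  1.5 -30.3  64.9]
0.25 [  1.5 -32.7  73.3]
```

Request:
arm_command(increments=[{"slide": [0.001,0.001,0.006],"spin": 0,"gripper": -1},{"slide": [0.001,-0.003,0.012],"spin": 0,"gripper": -1},{"slide": [0.001,-0.008,0.018],"spin": 0,"gripper": -1},{"slide": [0.001,-0.012,0.025],"spin": 0,"gripper": -1},{"slide": [0.001,-0.017,0.033],"spin": 0,"gripper": -1},{"slide": [0.001,-0.021,0.04],"spin": 0,"gripper": -1},{"slide": [0.001,-0.024,0.048],"spin": 0,"gripper": -1},{"slide": [0.001,-0.027,0.055],"spin": 0,"gripper": -1}])

```text
t: 12.35
tool_pos: [0.5517, -0.3264, 0.215]
tool_rot: [-0.086, 3.132, -0.025]
contact_force: [0.3, -14.2, 9.7]
opening: -0.0001
grip_force: 8.2
```

```bash
python3 arc.py .35 .3 .25 .22 .2 .18 .16 .14
```

```text
pos [ 0.5517 -0.3264  0.215 ] F [  0.3 -14.2   9.7] t 12.35
theta now 0.387
0.35 [1.8 4.4 5.9]
0.3 [ 1.9  1.7 14.2]
0.25 [ 2.  -0.5 22.7]
0.22 [ 2.  -1.7 27.8]
0.2 [ 2.  -2.4 31.2]
0.18 [ 2.  -3.  34.7]
0.16 [ 2.1 -3.5 38.1]
0.14 [ 2.1 -4.  41.6]
```

```bash
python3 - <<'E'
from h import *
o,d=wrist();s=imaging.get_image("side");t=imaging.get_image("top")
def c(a,k): return cv2.resize(a,None,fx=k,fy=k,interpolation=cv2.INTER_CUBIC)
B=c(s["frame"][215:335,200:310],5);W=cv2.resize(d["frame"],(240,180));T=c(t["frame"][215:265,280:360],3)
out=np.zeros((600,550+240,3),np.uint8);out[:,:550]=B;out[:180,550:]=W;out[200:350,550:]=T
cv2.imwrite("pics/g1.png",out[:,:,::-1])
g=lambda th:FW((.030,.062-.175*np.cos(th),.066+.175*np.sin(th)))
for th in(.3,.39,.45):print(th,((proj(s,g(th))-[200,215])*5).round(),((proj(t,g(th))-[280,215])*3+[550,200]).round())
print("tip",((proj(s,o["tool_pos"]-[0,0,.073])-[200,215])*5).round())
E
```

```text
0.3 [433. 359.] [721. 281.]
0.39 [426. 325.] [718. 280.]
0.45 [422. 302.] [715. 279.]
tip [437. 311.]
```

View pics/g1.png

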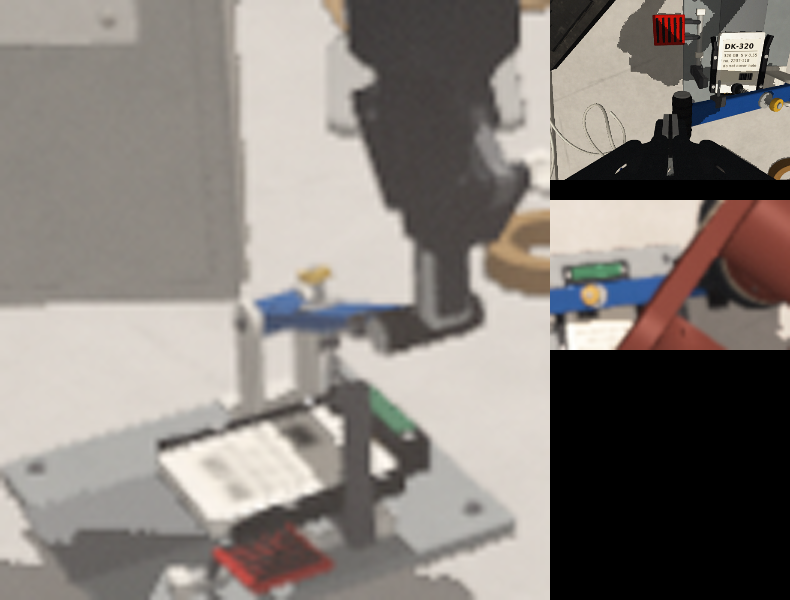

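The side crop shows the fingertips on the bar's upper side. In the wrist inset the bar axis is right of the finger plane (about 310 against 281 px in the full image), so the tool sits several mm too far out. I'll measure that offset.

```bash
python3 - <<'E'
from h import *
from scipy.optimize import brentq
o,d=wrist(); g=d["frame"].mean(2); print(d["vfov"],o["tool_pos"].round(4),o["contact_force"].round(1))
for v in range(214,262,6):
    r=np.where(g[v,285:345]<60)[0]+285
    if len(r)<5: continue
    u=(r.min()+r.max())/2
    def f(th,full=False):
        z=.066+.175*np.sin(th); w=onz(d,u,v,z)[:2]-P[:2]
        y=-np.sin(P[2])*w[0]+np.cos(P[2])*w[1]; x=np.cos(P[2])*w[0]+np.sin(P[2])*w[1]
        e=y-(.062-.175*np.cos(th)); return (x,y,z) if full else e
    w=o["tool_pos"][:2]-P[:2]; ty=-np.sin(P[2])*w[0]+np.cos(P[2])*w[1]
    print(v,r.min(),r.max(),[ (th,[round(k,4) for k in f(th,True)],round(f(th),4)) for th in(.36,.42)],"tool y",round(ty,4))
E
```

```text
58.76584828150073 [ 0.5517 -0.3266  0.2146] [  2.4 -14.9   7.4]
226 285 330 [(0.36, [np.float64(0.0097), np.float64(-0.096), np.float64(0.1276)], np.float64(0.0057)), (0.42, [np.float64(0.0058), np.float64(-0.0966), np.float64(0.1374)], np.float64(0.0012))] tool y -0.1068
232 285 331 [(0.36, [np.float64(0.0127), np.float64(-0.0957), np.float64(0.1276)], np.float64(0.006)), (0.42, [np.float64(0.0085), np.float64(-0.0964), np.float64(0.1374)], np.float64(0.0014))] tool y -0.1068
238 285 331 [(0.36, [np.float64(0.0157), np.float64(-0.0957), np.float64(0.1276)], np.float64(0.0061)), (0.42, [np.float64(0.0113), np.float64(-0.0963), np.float64(0.1374)], np.float64(0.0015))] tool y -0.1068
244 285 344 [(0.36, [np.float64(0.0186), np.float64(-0.0926), np.float64(0.1276)], np.float64(0.0092)), (0.42, [np.float64(0.0141), np.float64(-0.0934), np.float64(0.1374)], np.float64(0.0044))] tool y -0.1068
250 286 344 [(0.36, [np.float64(0.0217), np.float64(-0.0923), np.float64(0.1276)], np.float64(0.0095)), (0.42, [np.float64(0.017), np.float64(-0.0931), np.float64(0.1374)], np.float64(0.0047))] tool y -0.1068
256 286 344 [(0.36, [np.float64(0.0248), np.float64(-0.0922), np.float64(0.1276)], np.float64(0.0096)), (0.42, [np.float64(0.0199), np.float64(-0.093), np.float64(0.1374)], np.float64(0.0047))] tool y -0.1068
```

Request:
arm_command(increments=[{"slide": [0.002,0,-0.035],"spin": 0,"gripper": -1},{"slide": [0.002,0,-0.07],"spin": 0,"gripper": -1},{"slide": [0.002,0.005,-0.1],"spin": 0,"gripper": -1},{"slide": [0.002,0.025,-0.105],"spin": 0,"gripper": -1},{"slide": [0.002,0.045,-0.105],"spin": 0,"gripper": -1},{"slide": [0.002,0.048,-0.105],"spin": 0,"gripper": -1},{"slide": [0.002,0.048,-0.105],"spin": 0,"gripper": -1},{"slide": [0.002,0.048,-0.105],"spin": 0,"gripper": -1}])

```text
t: 13.22
tool_pos: [0.5448, -0.2728, 0.3138]
tool_rot: [0.088, -3.139, -0.001]
contact_force: [-0.6, -0.2, 0.2]
opening: 0.0
grip_force: 0.0
```

Request:
arm_command(increments=[{"slide": [0,0,0],"spin": 0,"gripper": -1},{"slide": [0,0,0],"spin": 0,"gripper": -1},{"slide": [0,0,0],"spin": 0,"gripper": -1},{"slide": [0,0,0],"spin": 0,"gripper": -1},{"slide": [0,0,0],"spin": 0,"gripper": -1},{"slide": [0,0,0],"spin": 0,"gripper": -1},{"slide": [0,0,0],"spin": 0,"gripper": -1},{"slide": [0,0,0],"spin": 0,"gripper": -1}])

```text
t: 13.88
tool_pos: [0.5451, -0.2726, 0.315]
tool_rot: [-0.088, 3.14, -0.0]
contact_force: [0.3, -0.2, 0.9]
opening: 0.0002
grip_force: 0.0
```

```bash
cat > bar.py <<'E'
from h import *
o,d=wrist(); g=d["frame"].mean(2).astype(int); print(o["tool_pos"].round(4),o["contact_force"].round(1))
def fx(w): w=w[:2]-P[:2]; return np.array([np.cos(P[2])*w[0]+np.sin(P[2])*w[1],-np.sin(P[2])*w[0]+np.cos(P[2])*w[1]]).round(4)
print("tool",fx(o["tool_pos"]))
for v in range(200,275,6):
    m=g[v]<60; n,l,st,_=cv2.connectedComponentsWithStats(m[None].astype(np.uint8))
    print(v,[(int(s[0]),int(s[0]+s[2]-1)) for s in st[1:] if s[2]>8 and 200<s[0]+s[2]/2<380])
for th in (.85,.8):
    q=(.029,.062-.175*np.cos(th),.066+.175*np.sin(th)); print(th,q[1],[proj(d,FW((x,q[1],q[2]))).round().tolist() for x in(.004,.03)])
E
python3 bar.py
```

```text
[ 0.5451 -0.2726  0.315 ] [ 0.3 -0.2  0.9]
tool [ 0.0282 -0.0526]
200 [(318, 367), (369, 380)]
206 [(265, 277), (282, 301), (306, 314), (317, 366), (371, 381)]
212 [(266, 302), (305, 350), (356, 365), (367, 381)]
218 [(265, 331), (337, 349), (358, 370)]
224 [(266, 342)]
230 [(267, 325), (338, 349)]
236 [(266, 321), (328, 339)]
242 [(267, 328)]
248 [(267, 318)]
254 [(267, 307)]
260 [(268, 302)]
266 [(267, 302)]
272 []
0.85 -0.05349705052987187 [[279.0, 202.0], [279.0, 246.0]]
0.8 -0.05992367413575393 [[267.0, 198.0], [268.0, 242.0]]
```

```bash
sed -i 's/\.062-/.0640-/; s/+\.010+\.073/+.008+.073/; s/z-\.149/z-.147/' arc.py; python3 arc.py .85 .8 .75 .7 .65 .6
```

```text
pos [ 0.5451 -0.2726  0.3149] F [0.  1.1 0.2] t 13.93
theta now 1.286
0.85 [-1.8  1.1 36.5]
0.8 [-1.8 -5.3 42.4]
0.75 [ -1.8 -11.5  48.7]
0.7 [ -1.8 -17.3  55.2]
0.65 [ -1.8 -22.7  62. ]
0.6 [ -1.8 -27.9  69.1]
```

Request:
arm_command(increments=[{"slide": [-0.002,0.002,0.01],"spin": 0,"gripper": -0.72},{"slide": [-0.002,0.002,0.018],"spin": 0,"gripper": -0.72},{"slide": [-0.002,0.002,0.024],"spin": 0,"gripper": -0.72},{"slide": [-0.002,0.002,0.03],"spin": 0,"gripper": -0.72},{"slide": [-0.002,0.001,0.036],"spin": 0,"gripper": -0.72},{"slide": [-0.002,-0.003,0.04],"spin": 0,"gripper": -0.72},{"slide": [-0.002,-0.006,0.043],"spin": 0,"gripper": -0.72},{"slide": [-0.002,-0.006,0.043],"spin": 0,"gripper": -0.72}])

```text
t: 14.6
tool_pos: [0.5473, -0.2789, 0.2711]
tool_rot: [0.087, -3.14, -0.001]
contact_force: [0.1, 1.9, 1.0]
opening: 0.0117
grip_force: 0.5
```

```bash
python3 arc.py .8 .75 .7 .65 .6 .55 .5 .45 .4; python3 bar.py | tail -16 | head -13
```

```text
pos [ 0.5473 -0.2789  0.2711] F [0.1 1.9 1. ] t 14.6
theta now 0.789
0.8 [ 0.1  1.1 -1.4]
0.75 [ 0.1 -5.   4.8]
0.7 [  0.1 -10.8  11.4]
0.65 [  0.  -16.3  18.2]
0.6 [  0.  -21.4  25.3]
0.55 [  0.  -26.2  32.6]
0.5 [  0.  -30.6  40.2]
0.45 [  0.  -34.6  48. ]
0.4 [  0.  -38.2  56. ]
tool [ 0.0301 -0.059 ]
200 [(314, 339), (345, 358)]
206 [(314, 339), (345, 367)]
212 [(356, 382)]
218 [(315, 374)]
224 [(325, 371)]
230 [(259, 271), (287, 302), (317, 366)]
236 [(259, 361)]
242 [(258, 354)]
248 [(258, 346)]
254 [(260, 342)]
260 [(260, 337)]
266 [(259, 305), (311, 333)]
```

Request:
arm_command(increments=[{"slide": [0,-0.005,0.005],"spin": 0,"gripper": -0.72},{"slide": [0,-0.011,0.011],"spin": 0,"gripper": -0.72},{"slide": [0,-0.016,0.018],"spin": 0,"gripper": -0.72},{"slide": [0,-0.021,0.025],"spin": 0,"gripper": -0.72},{"slide": [0,-0.026,0.032],"spin": 0,"gripper": -0.72},{"slide": [0,-0.03,0.039],"spin": 0,"gripper": -0.72},{"slide": [0,-0.034,0.047],"spin": 0,"gripper": -0.72},{"slide": [0,-0.038,0.055],"spin": 0,"gripper": -0.72}])

```text
t: 15.32
tool_pos: [0.5495, -0.3169, 0.216]
tool_rot: [0.087, -3.14, -0.0]
contact_force: [-0.2, -0.9, 3.7]
opening: 0.0121
grip_force: 1.6
```

```bash
python3 arc.py .4 .36 .32 .28 .25 .22 .2 .18 .15; python3 bar.py | tail -10 | head -8
```

```text
pos [ 0.5495 -0.3169  0.216 ] F [-0.2 -0.9  3.7] t 15.32
theta now 0.405
0.4 [ 0.1 -0.2  0.9]
0.36 [ 0.1 -2.8  7.4]
0.32 [ 0.1 -5.1 14. ]
0.28 [ 0.1 -7.2 20.6]
0.25 [ 0.1 -8.5 25.7]
0.22 [ 0.1 -9.8 30.8]
0.2 [  0.1 -10.5  34.2]
0.18 [  0.1 -11.2  37.7]
0.15 [  0.1 -12.   42.9]
230 [(295, 303)]
236 [(260, 304), (345, 394)]
242 [(260, 304), (313, 393)]
248 [(260, 392)]
254 [(261, 388)]
260 [(261, 374)]
266 [(260, 300), (311, 363)]
272 [(262, 299), (312, 351)]
```

Request:
arm_command(increments=[{"slide": [0,-0.002,0.005],"spin": 0,"gripper": -0.72},{"slide": [0,-0.004,0.01],"spin": 0,"gripper": -0.72},{"slide": [0,-0.005,0.014],"spin": 0,"gripper": -0.72},{"slide": [0,-0.006,0.018],"spin": 0,"gripper": -0.72},{"slide": [0,-0.007,0.021],"spin": 0,"gripper": -0.72},{"slide": [0,-0.008,0.024],"spin": 0,"gripper": -0.72},{"slide": [0,-0.009,0.027],"spin": 0,"gripper": -0.72},{"slide": [0,-0.01,0.03],"spin": 0,"gripper": -0.72}])

```text
t: 16.03
tool_pos: [0.55, -0.3262, 0.1866]
tool_rot: [0.088, -3.14, -0.001]
contact_force: [-2.6, 1.4, 3.6]
opening: 0.0119
grip_force: 1.2
```

```bash
python3 arc.py .22 .2 .18 .16 .14 .12 .1 .08 .06
```

```text
pos [ 0.55   -0.3262  0.1866] F [-2.6  1.4  3.6] t 16.03
theta now 0.228
0.22 [ 0.1 -0.4  1.4]
0.2 [ 0.1 -1.1  4.8]
0.18 [ 0.1 -1.8  8.2]
0.16 [ 0.1 -2.4 11.7]
0.14 [ 0.1 -2.9 15.1]
0.12 [ 0.1 -3.4 18.6]
0.1 [ 0.1 -3.7 22.1]
0.08 [ 0.1 -4.1 25.6]
0.06 [ 0.1 -4.3 29.1]
```

Request:
arm_command(increments=[{"slide": [0,-0.0005,0.002],"spin": 0,"gripper": -0.72},{"slide": [0,-0.001,0.004],"spin": 0,"gripper": -0.72},{"slide": [0,-0.0015,0.006],"spin": 0,"gripper": -0.72},{"slide": [0,-0.0018,0.008],"spin": 0,"gripper": -0.72}])

```text
t: 16.37
tool_pos: [0.5502, -0.3282, 0.1786]
tool_rot: [-0.088, 3.14, -0.0]
contact_force: [-1.7, 0.6, 1.3]
opening: 0.012
grip_force: 1.1
```

Request:
arm_command(increments=[{"slide": [0,-0.0003,0.002],"spin": 0,"gripper": -0.72},{"slide": [0,-0.0006,0.004],"spin": 0,"gripper": -0.72}])

```text
t: 16.53
tool_pos: [0.5503, -0.329, 0.1752]
tool_rot: [-0.088, 3.14, -0.001]
contact_force: [-3.3, 2.5, 5.5]
opening: 0.0121
grip_force: 2.9
```

Request:
arm_command(increments=[{"slide": [0,-0.0003,0.002],"spin": 0,"gripper": -0.72},{"slide": [0,-0.0006,0.004],"spin": 0,"gripper": -0.72}])

```text
t: 16.7
tool_pos: [0.5504, -0.3297, 0.1708]
tool_rot: [-0.088, 3.14, -0.001]
contact_force: [-0.9, 0.6, 2.3]
opening: 0.0114
grip_force: 1.2
```

```bash
python3 arc.py .12 .1 .08 .06 .04 .02 0
```

```text
pos [ 0.5504 -0.3297  0.1708] F [-0.9  0.6  2.3] t 16.7
theta now 0.136
0.12 [0.3 0.1 2.8]
0.1 [ 0.3 -0.3  6.3]
0.08 [ 0.3 -0.6  9.8]
0.06 [ 0.3 -0.8 13.3]
0.04 [ 0.3 -1.  16.8]
0.02 [ 0.3 -1.1 20.3]
0.0 [ 0.3 -1.1 23.8]
```

Request:
arm_command(increments=[{"slide": [0,0,0.002],"spin": 0,"gripper": -0.72},{"slide": [0,0,0.004],"spin": 0,"gripper": -0.72}])

```text
t: 16.87
tool_pos: [0.5506, -0.33, 0.1676]
tool_rot: [-0.088, 3.139, -0.002]
contact_force: [-2.3, 0.4, 6.6]
opening: 0.0119
grip_force: 2.9
```

Request:
arm_command(increments=[{"slide": [0,0,0.002],"spin": 0,"gripper": -0.72},{"slide": [0,-0.0005,0.004],"spin": 0,"gripper": -0.72}])

```text
t: 17.03
tool_pos: [0.5507, -0.3302, 0.1632]
tool_rot: [-0.088, 3.139, -0.001]
contact_force: [0.8, -0.1, 3.6]
opening: 0.012
grip_force: 1.6
```

Request:
arm_command(increments=[{"slide": [0,0,0.002],"spin": 0,"gripper": -0.72},{"slide": [0,-0.0005,0.004],"spin": 0,"gripper": -0.72}])

```text
t: 17.2
tool_pos: [0.5508, -0.3307, 0.1599]
tool_rot: [-0.088, 3.139, -0.001]
contact_force: [-2.1, 1.1, 9.6]
opening: 0.0119
grip_force: 4.3
```

Request:
arm_command(increments=[{"slide": [0,0,0.002],"spin": 0,"gripper": -0.72},{"slide": [0,0,0.004],"spin": 0,"gripper": -0.72}])

```text
t: 17.37
tool_pos: [0.5509, -0.331, 0.1561]
tool_rot: [-0.088, 3.139, -0.002]
contact_force: [-0.9, -0.4, 7.3]
opening: 0.0123
grip_force: 2.8
```

```bash
python3 arc.py .06 .04 .02 0 -.02 -.04 -.08 -.12
```

```text
pos [ 0.5509 -0.331   0.1561] F [-0.9 -0.4  7.3] t 17.37
theta now 0.052
0.06 [ 0.7  0.5 -1.4]
0.04 [0.7 0.3 2.1]
0.02 [0.7 0.2 5.6]
0.0 [0.7 0.2 9.1]
-0.02 [ 0.7  0.2 12.6]
-0.04 [ 0.7  0.3 16.1]
-0.08 [ 0.7  0.8 23. ]
-0.12 [ 0.7  1.5 30. ]
```

Request:
arm_command(increments=[{"slide": [0,0,0.001],"spin": 0,"gripper": -0.72},{"slide": [0,0,0.002],"spin": 0,"gripper": -0.72}])

```text
t: 17.53
tool_pos: [0.5509, -0.331, 0.1543]
tool_rot: [-0.088, 3.139, -0.003]
contact_force: [-2.8, -0.0, 10.1]
opening: 0.0118
grip_force: 4.5
```

Request:
arm_command(increments=[{"slide": [0,0,0.001],"spin": 0,"gripper": -0.72},{"slide": [0,0,0.002],"spin": 0,"gripper": -0.72}])

```text
t: 17.7
tool_pos: [0.551, -0.3312, 0.1528]
tool_rot: [-0.088, 3.139, -0.003]
contact_force: [-3.0, 0.5, 11.0]
opening: 0.012
grip_force: 5.0
```

```bash
python3 arc.py .02 0 
```

```text
pos [ 0.551  -0.3312  0.1528] F [-3.   0.5 11. ] t 17.7
theta now 0.033
0.02 [0.8 0.4 2.3]
0.0 [0.8 0.4 5.8]
```

Request:
arm_command(increments=[{"slide": [0,0,0.0007],"spin": 0,"gripper": -0.72},{"slide": [0,0,0.0012],"spin": 0,"gripper": -0.72}])

```text
t: 17.87
tool_pos: [0.551, -0.3312, 0.1518]
tool_rot: [-0.088, 3.139, -0.003]
contact_force: [-3.0, 0.3, 11.6]
opening: 0.012
grip_force: 5.2
```

Request:
arm_command(increments=[{"slide": [0,0,0.0007],"spin": 0,"gripper": -0.72},{"slide": [0,0,0.0012],"spin": 0,"gripper": -0.72}])

```text
t: 18.03
tool_pos: [0.551, -0.3313, 0.1508]
tool_rot: [-0.088, 3.139, -0.003]
contact_force: [-3.9, -0.1, 12.5]
opening: 0.012
grip_force: 5.5
```

Request:
arm_command(increments=[{"slide": [0,0,0.0007],"spin": 0,"gripper": -0.72},{"slide": [0,0,0.0012],"spin": 0,"gripper": -0.72}])

```text
t: 18.2
tool_pos: [0.551, -0.3313, 0.1495]
tool_rot: [-0.088, 3.139, -0.004]
contact_force: [-2.7, 0.3, 9.7]
opening: 0.012
grip_force: 4.5
```

The force peaked at 12.5 N and then dropped to 9.7 N, so the tooth has been passed. Letting go.

Request:
arm_command(increments=[{"slide": [0,0,-0.003],"spin": 0,"gripper": -0.72},{"slide": [0,0,-0.006],"spin": 0,"gripper": -0.72},{"slide": [0,0,-0.012],"spin": 0,"gripper": -0.72},{"slide": [0,0,-0.03],"spin": 0,"gripper": -0.72},{"slide": [0,0,-0.06],"spin": 0,"gripper": -0.72},{"slide": [0,0,-0.09],"spin": 0,"gripper": -0.72},{"slide": [0,0,-0.12],"spin": 0,"gripper": -0.72},{"slide": [0,0,-0.12],"spin": 0,"gripper": -0.72}])

```text
t: 18.87
tool_pos: [0.5524, -0.3318, 0.2747]
tool_rot: [-0.088, 3.132, -0.011]
contact_force: [0.5, -0.4, 1.4]
opening: 0.0115
grip_force: 0.0
```

```bash
python3 - <<'E'
from h import *
o,d=wrist(); s=imaging.get_image("side"); print(o["tool_pos"],o["contact_force"].round(1))
m=mask(s["frame"],"blue").astype(np.uint8);m[:225]=0;m[345:]=0;m[:,:195]=0;m[:,:]*=1;m[:,320:]=0
yx=np.argwhere(m);print("side blue",len(yx),yx.min(0) if len(yx) else 0,yx.max(0) if len(yx) else 0)
g=lambda th,r:FW((.030,.064-r*np.cos(th),.066+r*np.sin(th)))
for th in(.2,.04,0):print(th,"arm side px",proj(s,g(th,.02)).round(),proj(s,g(th,.16)).round(),"wrist bar",proj(d,FW((.004,.064-.175*np.cos(th),.066+.175*np.sin(th)))).round())
G=d["frame"].mean(2)
for v in(190,210,230,250):
    n,l,st,_=cv2.connectedComponentsWithStats((G[v]<60)[None].astype(np.uint8)); print(v,[(int(a[0]),int(a[0]+a[2]-1)) for a in st[1:] if a[2]>6 and 200<a[0]+a[2]/2<400])
# red tread in wrist + side
for nm,im in(("w",d),("s",s)):
    k=mask(im["frame"],"red").astype(np.uint8)
    if nm=="s": k[:300]=0;k[340:]=0;k[:,:225]=0;k[:,290:]=0
    q=np.argwhere(k); print(nm,len(q),q.mean(0).round(1) if len(q) else "")
print("side tread rest",proj(s,FW((-.055,-.114,.05))),"stop",proj(s,FW((-.055,-.123,.032))))
E
```

```text
[ 0.55240027 -0.33183284  0.27468451] [ 0.5 -0.4  1.4]
side blue 0 0 0
0.2 arm side px [259. 279.] [284. 292.] wrist bar [289. 168.]
0.04 arm side px [259. 280.] [285. 303.] wrist bar [284. 159.]
0 arm side px [259. 280.] [285. 305.] wrist bar [284. 157.]
190 [(273, 310)]
210 [(273, 298), (373, 387)]
230 []
250 []
w 1210 [ 59.2 291.7]
s 14 [328.5 247. ]
side tread rest [254.88698095 325.50549487] stop [256.94312444 334.60060591]
```

Request:
arm_command(increments=[{"slide": [0.01,0,-0.03],"spin": 0,"gripper": -0.72},{"slide": [0.03,0,-0.06],"spin": 0,"gripper": -0.72},{"slide": [0.04,0,-0.08],"spin": 0,"gripper": -0.72},{"slide": [0.04,0,-0.08],"spin": 0,"gripper": -0.72},{"slide": [0.04,0,-0.08],"spin": 0,"gripper": -0.72},{"slide": [0.04,0,-0.08],"spin": 0,"gripper": -0.72},{"slide": [0.04,0,-0.08],"spin": 0,"gripper": -0.72},{"slide": [0.04,0,-0.08],"spin": 0,"gripper": -0.72}])

```text
t: 19.63
tool_pos: [0.5102, -0.3321, 0.3445]
tool_rot: [0.088, -3.137, -0.005]
contact_force: [0.2, 0.3, -0.6]
opening: 0.0121
grip_force: 0.0
```

```bash
python3 - <<'E'
from h import *
s=imaging.get_image("side"); h=cv2.cvtColor(s["frame"],cv2.COLOR_RGB2HSV).astype(int)
w=np.zeros((420,560),bool);w[225:345,195:315]=1
b=(h[...,0]>100)&(h[...,0]<128)&(h[...,1]>90)&w; r=((h[...,0]<8)|(h[...,0]>172))&(h[...,1]>110)&w
for k in(b,r):
    n,l,st,ce=cv2.connectedComponentsWithStats(k.astype(np.uint8)); i=1+np.argmax(st[1:,4]); print(st[i],ce[i].round(1))
    if k is b:
        q=np.argwhere(l==i)[:,::-1].astype(np.float32); print(cv2.fitLine(q,2,0,.01,.01).ravel().round(2))
g=lambda th,r:FW((.030,.064-r*np.cos(th),.066+r*np.sin(th)))
for th in(.2,.1,.04,0,-.1):
    a,c=proj(s,g(th,.02)),proj(s,g(th,.16));print(th,a.round(),c.round(),((c-a)/np.linalg.norm(c-a)).round(2))
# disk near edge in side view: home vs short
lab=(h[...,1]<60)&(h[...,2]>190)&w; n,l,st,ce=cv2.connectedComponentsWithStats(lab.astype(np.uint8))
for x in(-.05,-.06):print(x,proj(s,FW((x,.03,.022))).round(1),proj(s,FW((x,-.03,.022))).round(1))
for u in (239,243,247):print(u,[int(v) for v in s["frame"][290:330,u].mean(1)])
E
```

```text
[263 285  26  18 137] [276.5 293.6]
[  0.8    0.6  276.51 293.62]
[243 325  23   8  40] [253.4 329.1]
0.2 [259. 279.] [284. 292.] [0.88 0.48]
0.1 [259. 279.] [285. 299.] [0.79 0.61]
0.04 [259. 280.] [285. 303.] [0.75 0.66]
0 [259. 280.] [285. 305.] [0.72 0.7 ]
-0.1 [259. 281.] [285. 311.] [0.65 0.76]
-0.05 [233.  305.8] [242.6 317.5]
-0.06 [229.3 306.9] [238.7 318.6]
239 [210, 211, 211, 211, 211, 206, 188, 173, 174, 175, 161, 118, 74, 178, 239, 235, 231, 226, 230, 235, 237, 237, 237, 237, 235, 212, 168, 152, 141, 131, 132, 150, 151, 144, 135, 173, 174, 173, 178, 192]
243 [210, 208, 209, 212, 204, 177, 175, 174, 177, 179, 173, 118, 186, 235, 229, 220, 206, 186, 185, 196, 206, 229, 232, 234, 236, 240, 239, 238, 231, 198, 169, 159, 132, 135, 158, 98, 87, 83, 88, 107]
247 [183, 183, 185, 193, 205, 190, 145, 148, 133, 76, 105, 184, 231, 234, 227, 221, 222, 225, 224, 220, 213, 201, 180, 175, 185, 217, 236, 224, 172, 123, 69, 61, 62, 65, 65, 72, 66, 75, 77, 84]
```

```bash
python3 -c "
from station import order
print(order.finish_job())"
```

```text
the job is handed in; nothing more can be done
None
```

I released the clamp arm, pushed the disk home, ratcheted the arm down onto a tooth with about 20 N estimated on the disk, and handed the job in at about 20 s; the hand-in gave no verdict.

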